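Free the seized stirrer of the chocolate warmer

ROBOT

A 7-joint arm with a two-finger parallel gripper is mounted at the origin on the work surface. World frame = base frame: x ahead of the robot, y to its left, z up, the work surface at z = 0. Lengths are in m, angles in rad, forces in N, time in s.
With the tool pointing down it reaches from about 0.4 to 0.85 m from the base axis. Payload 10.4 kg.
Tool frame: the origin (TCP) lies at the very end of the fingers, on their centre line; the grasp point (between the pads) lies 19 mm behind it; z points along the fingers, y is the line along which they close (so a half turn about z gives the same grasp; the last joint's range is limited). The gripper opens to 85 mm and grips with 20 to 120 N. Pads are 22 mm wide; open, the fingers measure 114 mm over their backs; the gripper's body (76 mm by 85 mm) begins 54 mm behind the grasp point. The pads swing forward as they close: fully open they stand 13 mm farther back than shut.
Start: joints at [-1.132, 0.332, -0.065, 1.46, 0.022, 1.35, -0.088], TCP at [0.278, 0.56, 0.231] pointing down, gripper open.
Joint ranges: [-2.6, 2.6], [-0.5, 2.12], [-1.47, 1.34], [0.16, 2.42], [-1.27, 4.41], [0.06, 2.06], [-2.6, 2.6]. Speed limits (rad/s): [2.22, 2.22, 2.79, 2.79, 3.14, 3.14, 3.14].

INTERFACE

Orientations are given as a unit quaternion [x, y, z, w].
In Python, from workcell import * gives the robot as it stands.
- The arm moves only by the tool step_arm, never from a script. Its argument "commands" is one flat list of numbers, 7 for each row, row after row: the finger opening in mm, from 0 to 85.4, then the shift along the world's x, y, z as a fraction of full scale, then the turn, a rotation vector about the world's x, y, z as a fraction of full scale. A call has exactly 10 rows; each row is the pose to reach, as a shift and turn from the pose commanded when the call began, turning the shorter way round; what a row does not reach only later rows make up. Full scale, the value 1, is 0.6 m for a shift and pi rad for a turn. A row lasts 1/8 s, in which the tool goes at most 62.5 mm and 10.7 degrees, less where a joint would pass 70% of its speed; a pose out of reach is approached as far as the arm can. A call with a number of a shift or a turn outside -1 to 1 is refused whole. A call with a gripper value outside its range is refused whole. The fingers move at their own pace and stop on an object; "squeeze" is the grip in N (left out, the last holds). Time passes only in rows, so rows that repeat a pose let the fingers close, or fill a call up. It gives the time, the measured TCP pose, the force, the opening and the grip force at its end, in the units of the state.
- get_obs(): the state, without advancing time (a new reading comes with each control period).
- camera(name): name is "scene" or "top"; returns the picture (384x512x3 uint8, red, green, blue); there is no depth.
- camera_params(name): a dict with "mtx" (3x3 intrinsics, pixels), "dist" ([k1, k2, p1, p2, k3] as OpenCV has them; the pictures are not rectified), "extrinsics" (4x4, takes a point from world to camera coordinates). Camera axes: x right, y down, z forward; pixel columns grow to the right and rows downward; lengths in m; the calibration is good to about 2 mm. A picture is of the moment at which its call begins. camera_params takes no time and is no camera call.
- hand_in(): hands the job in; it is judged then, once.
The state is a dict: "clock": time; "joint_pos": joint angles; "joint_velocities": joint speeds; "tau": joint torques, N m; "position": TCP position; "ee_rot": TCP orientation; "ft_force": force on the tool from outside, world axes, zero at the start; "torque": the same for the moment, N m; "grip_width": opening from 0.0 (shut) to 1.0 (fully open); "grasp_force": force on a finger pad.
Only numpy, scipy, OpenCV 4.12 (cv2) and the standard library are available. Lean on these libraries where they do the work, as an engineer would, in place of code of your own. Each camera call takes 0.05 s, during which the arm holds its last target. There are 200 camera calls.

TASK

Raise the chocolate warmer's lid until its folding stay locks and holds it up, then work the seized stirrer loose by twisting its handle to and fro while pulling gently, without lifting the pan out of its seat, and set it down gently in the grey wash tub. Then push the red knob to break the stay and let the lid sink fully shut. Leave everything else where it is.

Things in the scene. Friction and masses are not known exactly. Their poses are not given: they have to be found in the camera images.
- warmer: chocolate warmer, steel box 180 x 180 mm, 115 mm high, fixed. Origin: centre of its underside; z up. The lid's hinge line runs along the warmer's x at local y +90 mm, z 121 mm; the lid's free edge and handle are at the -y side. The folding stay with the red knob is outside the +x end. A pan with the stirrer sits inside, under the lid
- lid (a joint): angle of the lid, rad: 0 shut, grows as it is raised, about 1.466 (84 degrees) at its highest, where its stay locks. Lid 180 x 180 x 8 mm steel, 0.5 kg, soft damped hinge: left free below the lock it sinks shut by itself in 2 to 4 s
- lid_handle (a point): middle of the lid's handle, a black round bar of 14 mm diameter, parallel to the hinge and 218 mm from it. Brackets stand 45 mm either side of the middle (78 mm clear between them) and a gap of 31 mm between bar and lid edge takes a finger. 121 mm above the table when shut; it can turn between gripping fingers as the lid swings
- stay (a joint): knee angle of the folding stay, rad: 0 folded (lid shut), 2.32 straight (lid at its highest), 2.48 snapped past straight on its stop = locked. A light spring snaps it over once the lid is brought nearly to its highest and let go; then the lid stays up by itself. Folded back to about 1.3 the lid sinks on its own; broken only a little, it springs back to locked
- stay_knob (a point): centre of the red ball knob, 34 mm diameter, on the knee of the stay, 56 mm clear of the warmer's +x end wall. It moves on a circle of 100 mm radius about stay_pin. Locked, it stands near warmer local y +27 mm, z 134 mm. To break the stay push it towards the hinge side (warmer +y) and on along its circle, 2 to 5 N. Lid shut: near local y +82 mm, z 81 mm
- stay_pin (a point): centre of the knob's circle (warmer local x 146, y -10, z 41 mm; the circle lies in the warmer's y-z plane)
- pan (a joint): height by which the loose aluminium pan (162 mm square, 90 mm deep, 0.9 kg) has been lifted in the warmer, m: 0 seated. It only rests there and can rise straight up, not turn. Its floor is 23 mm above the table
- hub (a point): middle of the top of the hub in the pan: four white spring jaws round the stirrer's foot, gripping it up to 38 mm above the pan floor. Stuck with 18 to 28 N: a straight pull lifts the whole pan. While the stirrer is turned at 1 rad/s or more it also slides up, at 5 to 8 mm/s, with little force; it can turn any way
- stirrer: stirrer standing in the pan's hub, 90 mm high, 0.25 kg. Origin: centre of the underside of its foot; z up. Steel foot 40 mm diameter, 42 mm high; white blade 100 x 8 mm along its x, 42 to 60 mm up; orange bar handle on top. It must rise 40 mm to be free of the hub and 95 mm to clear the warmer
- stirrer_handle (a point): centre of the stirrer's orange bar handle, 80 mm long along the stirrer's x, 16 mm wide along y, 22 mm high; 79 mm above the foot's underside
- tub: grey plastic wash tub, open box 200 mm (x) by 180 mm (y), 60 mm high, walls and floor 5 mm, fixed. Origin: centre of its underside. It and the biscuit tray may be in each other's place
- tray: aluminium biscuit tray 200 x 180 mm, 16 mm high, with brown sandwich biscuits on it; leave alone. Origin: centre of its underside
- goblet: green glass goblet, 150 mm high, bystander
- bowl: steel bowl, 150 mm across, 75 mm high, bystander
- ramekin: white ceramic cup, 72 mm across, 45 mm high, bystander
- carton: yellow packet 60 x 90 x 160 mm, bystander
- spatula: spatula lying on the table, bystander
- jar: jar with red cap, 130 mm high, bystander
- biscuit1: loose biscuit on the tray, 60 mm across, 24 mm high, bystander
- biscuit2: another such biscuit, bystander

How it is judged:
By the outcome, as a careful person would: the job done as asked, in the order asked, and still so for the second after the job is handed in, with the robot touching nothing.
It also fails if it takes over 72 s, if anything falls off the work surface, if the arm or the gripper's body presses on something with over 40 N, if the wrist force passes 120 N, or if a joint passes its speed limit or range.

## Working session

There is one attempt and no reset: what is moved stays moved. The work goes in short steps, Python scripts to look and compute and a tool call to move; the robot and the scene stay as the last step left them, time stands still between calls to the robot, and variables do not carry over. Pictures are saved under pics/ and viewed, at most 13 in all, crops included, and the job is handed in when it is done.

Besides the shell and the picture viewer there is one more tool, called after "Request:" as name(argument=value, ...) on one line, values as JSON. step_arm: Moves the arm, as the interface text tells. Its arguments: {"type":"object","properties":{"commands":{"type":"array","items":{"type":"number"}},"squeeze":{"type":"number"}},"required":["commands"]}

```bash
mkdir -p pics
python3 - <<'E'
from workcell import *
import cv2,json
for n in("scene","top"):
    cv2.imwrite(f"pics/{n}0.png",cv2.resize(camera(n)[:,:,::-1],(800,600),interpolation=cv2.INTER_CUBIC))
    p=camera_params(n);print(n,p)
o=get_obs();print(o['position'],o['ee_rot'],o['ft_force'],o['clock'])
E
```

```text
scene {'mtx': array([[347.17841649,   0.        , 256.52396962],
       [  0.        , 347.17841649, 192.6251048 ],
       [  0.        ,   0.        ,   1.        ]]), 'dist': array([0.01866736, 0.        , 0.        , 0.        , 0.        ]), 'extrinsics': array([[ 0.26826202,  0.96319976,  0.01678443, -0.14682836],
       [ 0.76778049, -0.20324732, -0.6076213 , -0.3450298 ],
       [-0.5818493 ,  0.17588847, -0.79404952,  1.37206474],
       [ 0.        ,  0.        ,  0.        ,  1.        ]])}
top {'mtx': array([[479.60214042,   0.        , 253.85019242],
       [  0.        , 479.60214042, 184.21593149],
       [  0.        ,   0.        ,   1.        ]]), 'dist': array([-0.09437872,  0.        ,  0.        ,  0.        ,  0.        ]), 'extrinsics': array([[-2.76590730e-03, -9.99698526e-01,  2.43968434e-02,
        -2.68665627e-02],
       [-9.98174853e-01,  1.28825509e-03, -6.03763515e-02,
         5.24537777e-01],
       [ 6.03267203e-02, -2.45193109e-02, -9.97877493e-01,
         1.30091553e+00],
       [ 0.00000000e+00,  0.00000000e+00,  0.00000000e+00,
         1.00000000e+00]])}
[0.27833217 0.55923388 0.23059983] [ 2.28845800e-01  9.73462485e-01 -6.13738642e-04 -1.13251611e-04] [-0.55718493 -0.00738581  0.29587779] 0.1
```

View pics/scene0.png

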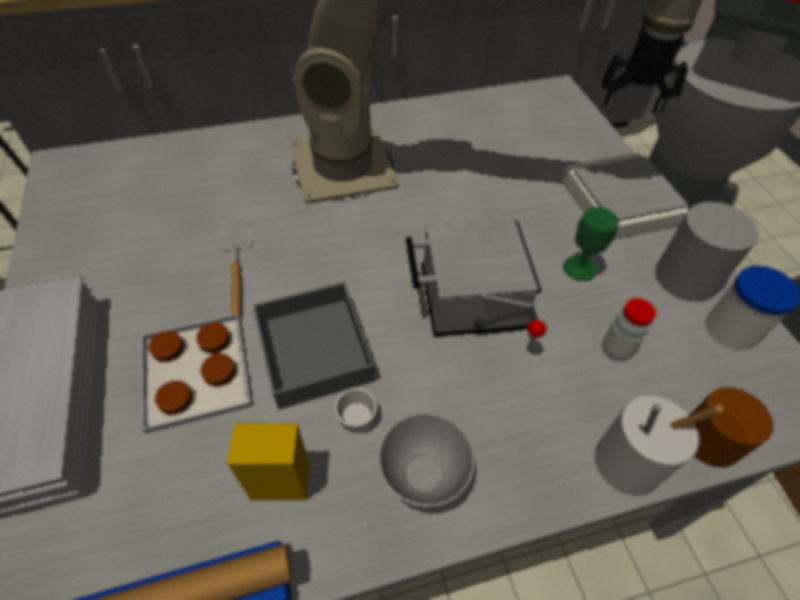

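View pics/top0.png

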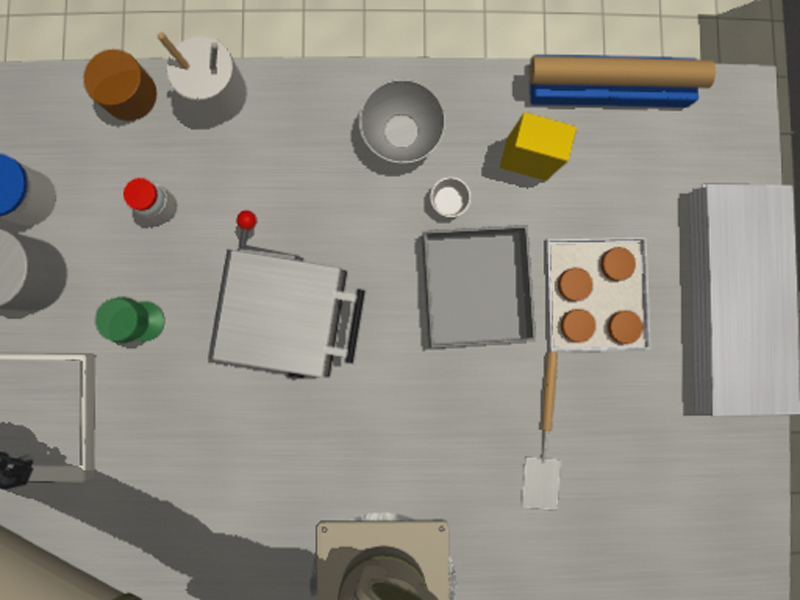

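The scene view shows the handle bar at (409,238)-(416,284) and the knob at (537,328). In the top view the bar runs (362,291)-(351,362), the lid corners are (230,248), (346,270), (327,377) and (209,362), the knob is at (247,220), and the tub rim corners are (422,233), (527,226), (535,341) and (426,349).

```bash
cat > h.py <<'E'
from workcell import *
import numpy as np,cv2
from scipy.optimize import least_squares
from scipy.spatial.transform import Rotation as R
P={n:camera_params(n) for n in("scene","top")}
def proj(n,pts):
    p=P[n];e=p['extrinsics'];rv=cv2.Rodrigues(e[:3,:3])[0]
    return cv2.projectPoints(np.array(pts,float).reshape(-1,1,3),rv,e[:3,3],p['mtx'],p['dist'])[0].reshape(-1,2)/.64
def w(pose,l):
    x,y,t=pose;c,s=np.cos(t),np.sin(t);l=np.array(l,float).reshape(-1,3)
    return np.c_[x+c*l[:,0]-s*l[:,1],y+s*l[:,0]+c*l[:,1],l[:,2]]
def fit(g,obs):  # obs: list of (cam, local, px)
    f=lambda q:np.concatenate([proj(n,w(q,l))[0]-np.array(p) for n,l,p in obs])
    r=least_squares(f,g,loss='soft_l1',f_scale=2);return r.x,r.fun.reshape(-1,2).round(1)
E
python3 - <<'E'
from h import *
L=[('top',(.09,.09,.125),(230,248)),('top',(.09,-.09,.125),(346,268)),('top',(-.09,-.09,.125),(327,377)),('top',(-.09,.09,.125),(209,362)),
('top',(.056,-.128,.128),(362,291)),('top',(-.056,-.128,.128),(351,362)),('top',(.146,.082,.081),(247,220)),('scene',(.146,.082,.081),(537,328)),
('scene',(.056,-.128,.121),(416,284)),('scene',(-.056,-.128,.121),(409,238))]
q,r=fit([.5,.1,0],L);print(q,r.tolist())
T=[('top',(.1,.09,.06),(422,233)),('top',(.1,-.09,.06),(527,226)),('top',(-.1,-.09,.06),(535,341)),('top',(-.1,.09,.06),(426,349))]
t,r=fit([.5,-.2,0],T);print(t,r.tolist())
print(w(q,[(0,-.128,.121),(0,.09,.121),(.146,.027,.134),(.146,.082,.081)]).round(4))
print(R.from_quat(get_obs()['ee_rot']).as_matrix().round(3), get_obs()['joint_pos'])
E
```

```text
[ 0.47737604  0.16763394 -0.15955274] [[1.1, 1.4], [-5.0, -1.2], [-4.0, 0.6], [3.3, -2.3], [-1.2, 0.2], [-1.3, -1.7], [-0.4, 0.3], [-1.9, -0.9], [-2.0, -0.5], [-2.4, 0.9]]
[ 0.52310823 -0.1657787   0.0571854 ] [[-0.2, -1.2], [-0.9, 0.0], [-0.8, 1.3], [3.1, -0.1]]
[[0.457  0.0413 0.121 ]
 [0.4917 0.2565 0.121 ]
 [0.6258 0.1711 0.134 ]
 [0.6345 0.2254 0.081 ]]
[[-0.895  0.446 -0.001]
 [ 0.446  0.895 -0.001]
 [-0.    -0.001 -1.   ]] [-1.13158339  0.33279649 -0.06471471  1.46086426  0.02160946  1.349876
 -0.08850621]
```

Request:
step_arm(commands=[31, 0.03, -0.08, 0, 0, 0, 0.02, 31, 0.06, -0.17, 0, 0, 0, 0.04, 31, 0.09, -0.26, 0, 0, 0, 0.06, 31, 0.12, -0.35, 0, 0, 0, 0.08, 31, 0.15, -0.44, 0, 0, 0, 0.0965, 31, 0.18, -0.53, 0, 0, 0, 0.0965, 31, 0.21, -0.62, 0, 0, 0, 0.0965, 31, 0.245, -0.71, 0, 0, 0, 0.0965, 31, 0.275, -0.8, 0, 0, 0, 0.0965, 31, 0.298, -0.863, 0, 0, 0, 0.0965], squeeze=20)

```text
clock: 1.35
position: [0.4575, 0.0391, 0.2313]
ee_rot: [0.08, 0.997, 0.0, -0.0]
ft_force: [-0.8, 1.2, -0.1]
grip_width: 0.361
grasp_force: 0.0
```

Request:
step_arm(commands=[31, 0, 0, -0.05, 0, 0, 0, 31, 0, 0, -0.1, 0, 0, 0, 31, 0, 0, -0.14, 0, 0, 0, 31, 0, 0, -0.18, 0, 0, 0, 31, 0, 0, -0.21, 0, 0, 0, 31, 0, 0, -0.21, 0, 0, 0, 10, 0, 0, -0.21, 0, 0, 0, 10, 0, 0, -0.21, 0, 0, 0, 10, 0, 0, -0.21, 0, 0, 0, 10, 0, 0, -0.21, 0, 0, 0])

```text
clock: 2.6
position: [0.4578, 0.0444, 0.1064]
ee_rot: [0.078, 0.997, 0.002, 0.001]
ft_force: [0.6, 10.0, -2.6]
grip_width: 0.151
grasp_force: 23.1
```

Run:
```python
from h import *
o=get_obs();print(o['ft_force'],o['grip_width']*85.4)
cv2.imwrite("pics/s1.png",cv2.resize(camera("scene")[110:240,220:380,::-1],(800,650))[:600])
# lid arc: shifts in fraction from bar start, radius .218
t=-.1596;a=np.linspace(0,1.466,25)
d=.218*(1-np.cos(a));z=.218*np.sin(a)
print(np.c_[a,-np.sin(t)*d/.6,np.cos(t)*d/.6,z/.6].round(4))
```

```text
[ 0.55933537  9.95253358 -2.589812  ] 12.89613872444296
[[0.0000e+00 0.0000e+00 0.0000e+00 0.0000e+00]
 [6.1100e-02 1.0000e-04 7.0000e-04 2.2200e-02]
 [1.2220e-01 4.0000e-04 2.7000e-03 4.4300e-02]
 [1.8320e-01 1.0000e-03 6.0000e-03 6.6200e-02]
 [2.4430e-01 1.7000e-03 1.0700e-02 8.7900e-02]
 [3.0540e-01 2.7000e-03 1.6600e-02 1.0930e-01]
 [3.6650e-01 3.8000e-03 2.3800e-02 1.3020e-01]
 [4.2760e-01 5.2000e-03 3.2300e-02 1.5070e-01]
 [4.8870e-01 6.8000e-03 4.2000e-02 1.7060e-01]
 [5.4980e-01 8.5000e-03 5.2900e-02 1.8980e-01]
 [6.1080e-01 1.0400e-02 6.4900e-02 2.0840e-01]
 [6.7190e-01 1.2600e-02 7.8000e-02 2.2620e-01]
 [7.3300e-01 1.4800e-02 9.2100e-02 2.4310e-01]
 [7.9410e-01 1.7300e-02 1.0730e-01 2.5910e-01]
 [8.5520e-01 1.9900e-02 1.2340e-01 2.7420e-01]
 [9.1620e-01 2.2600e-02 1.4030e-01 2.8820e-01]
 [9.7730e-01 2.5500e-02 1.5810e-01 3.0120e-01]
 [1.0384e+00 2.8400e-02 1.7660e-01 3.1300e-01]
 [1.0995e+00 3.1500e-02 1.9580e-01 3.2370e-01]
 [1.1606e+00 3.4700e-02 2.1570e-01 3.3320e-01]
 [1.2217e+00 3.8000e-02 2.3600e-01 3.4140e-01]
 [1.2827e+00 4.1300e-02 2.5680e-01 3.4840e-01]
 [1.3438e+00 4.4700e-02 2.7800e-01 3.5400e-01]
 [1.4049e+00 4.8200e-02 2.9950e-01 3.5830e-01]
 [1.4660e+00 5.1700e-02 3.2120e-01 3.6130e-01]]
```

View pics/s1.png

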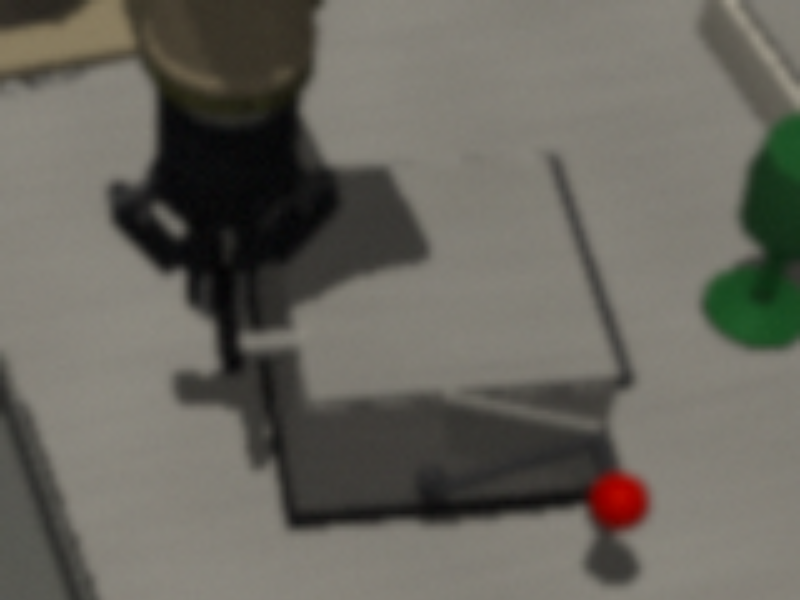

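The bar is held between the fingers, with the pads at 13 mm, and the warmer's knob is unobstructed at right. I'm raising the lid along its arc.

Request:
step_arm(commands=[10, 0, 0.004, 0.01, 0, 0, 0, 10, 0.0002, 0.0057, 0.0222, 0, 0, 0, 10, 0.0004, 0.0077, 0.0443, 0, 0, 0, 10, 0.001, 0.011, 0.0662, 0, 0, 0, 10, 0.0017, 0.0157, 0.0879, 0, 0, 0, 10, 0.0027, 0.0216, 0.1093, 0, 0, 0, 10, 0.0038, 0.0288, 0.1302, 0, 0, 0, 10, 0.0052, 0.0373, 0.1507, 0, 0, 0, 10, 0.0068, 0.047, 0.1706, 0, 0, 0, 10, 0.0085, 0.0579, 0.1898, 0, 0, 0])

```text
clock: 3.9
position: [0.4626, 0.0741, 0.2206]
ee_rot: [0.081, 0.997, -0.001, 0.0]
ft_force: [1.7, -10.9, 1.3]
grip_width: 0.151
grasp_force: 21.7
```

Request:
step_arm(commands=[10, 0.0019, 0.009, 0.0186, 0, 0, 0, 10, 0.0041, 0.0221, 0.0364, 0, 0, 0, 10, 0.0063, 0.0362, 0.0533, 0, 0, 0, 10, 0.0088, 0.0514, 0.0693, 0, 0, 0, 10, 0.0114, 0.0675, 0.0844, 0, 0, 0, 10, 0.0141, 0.0844, 0.0984, 0, 0, 0, 10, 0.017, 0.1022, 0.1114, 0, 0, 0, 10, 0.0199, 0.1207, 0.1232, 0, 0, 0, 10, 0.023, 0.1399, 0.1339, 0, 0, 0, 10, 0.0262, 0.1598, 0.1434, 0, 0, 0])

```text
clock: 5.15
position: [0.4786, 0.1706, 0.3086]
ee_rot: [0.081, 0.997, -0.0, 0.001]
ft_force: [-0.5, -8.4, 13.1]
grip_width: 0.155
grasp_force: 22.9
```

Request:
step_arm(commands=[10, 0.0033, 0.018, 0.014, 0, 0, 0, 10, 0.0066, 0.039, 0.021, 0, 0, 0, 10, 0.01, 0.06, 0.0268, 0, 0, 0, 10, 0.0135, 0.0818, 0.031, 0, 0, 0, 10, 0.017, 0.1015, 0.034, 0, 0, 0, 10, 0.017, 0.1025, 0.034, 0, 0, 0, 10, 0.017, 0.1025, 0.034, 0, 0, 0, 10, 0.017, 0.1025, 0.034, 0, 0, 0, 10, 0.017, 0.1025, 0.034, 0, 0, 0, 10, 0.017, 0.1025, 0.034, 0, 0, 0])

```text
clock: 6.4
position: [0.4888, 0.2344, 0.3268]
ee_rot: [0.079, 0.997, 0.001, 0.001]
ft_force: [4.2, -2.4, 5.4]
grip_width: 0.154
grasp_force: 22.3
```

Run:
```python
from h import *
o=get_obs();print(o['position'],o['ft_force'])
cv2.imwrite("pics/s2.png",cv2.resize(camera("scene")[80:240,200:400,::-1],(750,600)))
q=[.4774,.1676,-.1596]
print(proj("scene",w(q,[(.146,.027,.134)]))*.64)
```

```text
[0.48883743 0.23442349 0.32681339] [ 4.21762486 -2.35047333  5.44533714]
[[326.66439973 199.81820312]]
```

View pics/s2.png

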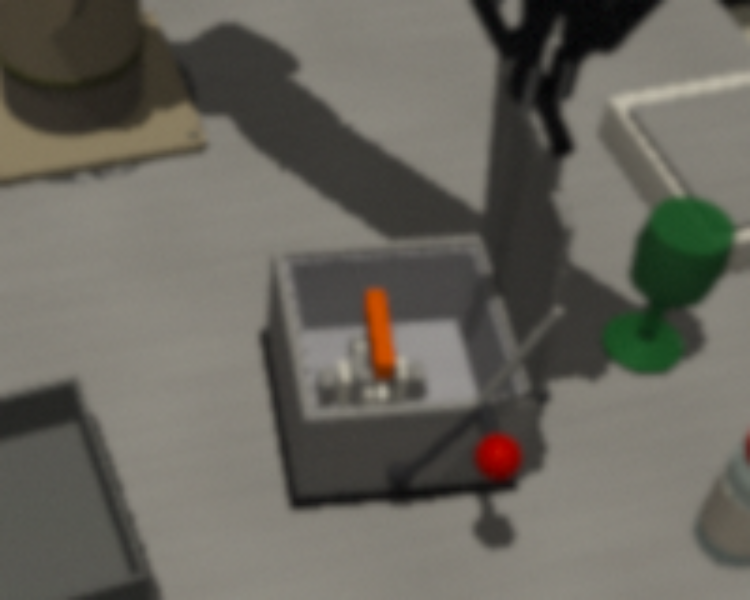

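The lid is up with the stay about straight (knob at crop (498,456)). The stirrer's orange bar shows at crop (377,295)-(384,370). I'm opening the fingers to let the stay snap.

Request:
step_arm(commands=[30, 0, 0, 0, 0, 0, 0, 40, 0, 0, 0, 0, 0, 0, 40, 0, 0, 0, 0, 0, 0, 40, 0, 0, 0, 0, 0, 0, 40, 0, 0, 0.02, 0, 0, 0, 40, 0, 0, 0.04, 0, 0, 0, 40, 0, 0, 0.08, 0, 0, 0, 40, 0, 0, 0.12, 0, 0, 0, 40, 0, 0, 0.14, 0, 0, 0, 40, 0, 0, 0.14, 0, 0, 0])

```text
clock: 7.7
position: [0.4885, 0.234, 0.4104]
ee_rot: [0.079, 0.997, 0.0, 0.001]
ft_force: [-0.1, -0.2, -0.2]
grip_width: 0.466
grasp_force: 0.0
```

```bash
cat >> h.py <<'E'
def red(n,x0=0,x1=512,y0=0,y1=384):
    h=cv2.cvtColor(camera(n),cv2.COLOR_RGB2HSV);m=((h[:,:,0]<5)|(h[:,:,0]>174))&(h[:,:,1]>190)&(h[:,:,2]>90)
    m[:, :x0]=0;m[:,x1:]=0;m[:y0]=0;m[y1:]=0
    c=np.argwhere(m);return c.mean(0)[::-1]/.64,len(c)
def stay(q=(.4774,.1676,-.1596)):
    p,k=red("scene",240,380,120,260)
    f=lambda a:(proj("scene",w(q,[(.146,-.01+.1*np.cos(a[0]),.041+.1*np.sin(a[0]))]))[0]-p)
    r=least_squares(f,[1.]);a=r.x[0]
    return a,k,r.fun,-.01+.1*np.cos(a),.041+.1*np.sin(a)
E
python3 - <<'E'
from h import *
o=get_obs();print(o['position'],o['joint_pos']);print(stay(), 'locked=',np.arctan2(93,37),'shut=',np.arctan2(40,92))
im=camera("top");cv2.imwrite("pics/t2.png",cv2.resize(im[130:280,110:260,::-1],(600,600)))
E
```

```text
[0.48854144 0.23396442 0.41038924] [-0.73865037  0.10928975  0.23326776  1.36467534 -0.02548301  1.66911175
  0.90282903]
(np.float64(1.1597123571665024), 101, array([-0.07406943,  0.37612539]), np.float64(0.029960322472624645), np.float64(0.13266882036921743)) locked= 1.1921452351234194 shut= 0.41012734054149097
```

View pics/t2.png

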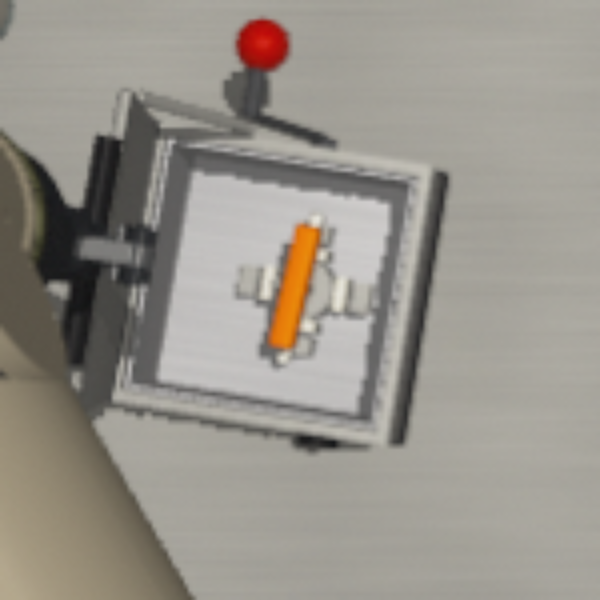

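The stay is locked (knob angle 1.16 against 1.19). The orange bar runs from crop (308,222) to (283,350) with its centre at (296,286).

Run:
```python
from h import *
q=[.4774,.1676,-.1596]
B=[('top',(.04,0,.113),((308/4+110)/.64,(222/4+130)/.64)),('top',(-.04,0,.113),((283/4+110)/.64,(350/4+130)/.64))]
b,r=fit([.48,.17,-.2],B);print(b,r)
o=get_obs();p=np.array(o['position']);M=R.from_quat(o['ee_rot']).as_matrix()
print('dxyz frac',(np.array([b[0],b[1],.2])-p)/.6, 'yaw tool y',np.arctan2(-M[0,1],M[1,1]))
c,s=np.cos(q[2]),np.sin(q[2]);d=b[:2]-q[:2];print('local',c*d[0]+s*d[1],-s*d[0]+c*d[1])
print(stay()[:2])
```

```text
[ 0.47502474  0.15199953 -0.18877979] [[-0.1  0.8]
 [ 0.1 -0.8]]
dxyz frac [-0.02193076 -0.13637436 -0.34822957] yaw tool y -0.1586780132019284
local 0.00013420518744021144 -0.015779682255732442
(np.float64(1.1609549834018347), 102)
```

Request:
step_arm(commands=[40, -0.007, -0.045, 0, 0, 0, 0, 40, -0.014, -0.09, 0, 0, 0, -0.005, 40, -0.022, -0.1365, 0, 0, 0, -0.0096, 40, -0.022, -0.1365, -0.07, 0, 0, -0.0096, 40, -0.022, -0.1365, -0.14, 0, 0, -0.0096, 40, -0.022, -0.1365, -0.21, 0, 0, -0.0096, 40, -0.022, -0.1365, -0.28, 0, 0, -0.0096, 40, -0.022, -0.1365, -0.35, 0, 0, -0.0096, 40, -0.022, -0.1365, -0.4, 0, 0, -0.0096, 40, -0.022, -0.1365, -0.42, 0, 0, -0.0096])

```text
clock: 9.1
position: [0.4742, 0.1508, 0.1563]
ee_rot: [0.095, 0.995, -0.001, -0.001]
ft_force: [-0.5, -0.5, 0.4]
grip_width: 0.467
grasp_force: 0.0
```

Run:
```python
from h import *
o=get_obs();print(o['position'],o['joint_pos'],o['ft_force']);print(stay()[:2])
cv2.imwrite("pics/s3.png",cv2.resize(camera("scene")[80:240,200:400,::-1],(750,600)))
```

```text
[0.47420379 0.15075019 0.1562956 ] [-0.6588946   0.10710829  0.27650308  1.90068042 -0.03202513  1.14014475
  1.0104098 ] [-0.50445401 -0.5147294   0.37919424]
(np.float64(1.160990258898867), 105)
```

View pics/s3.png

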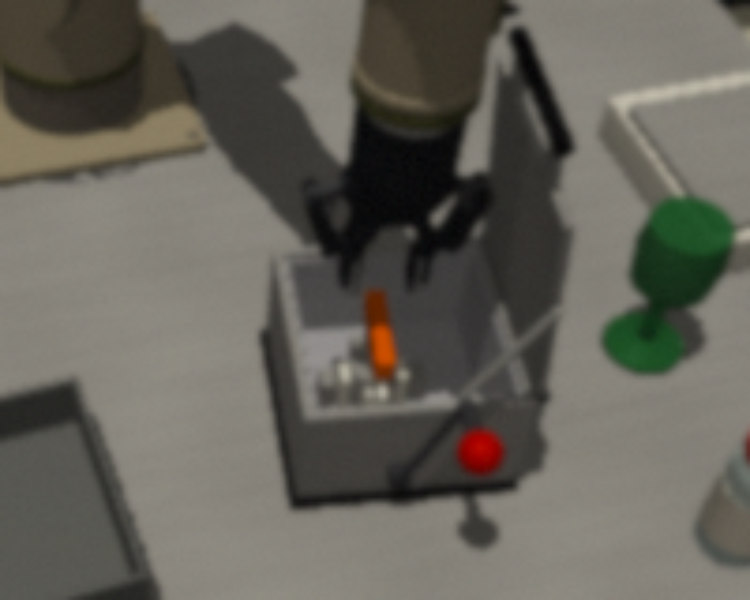

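The fingers straddle the orange bar, knob at (482,452) locked, wrist clear of the lid. I'm descending to grip.

Request:
step_arm(commands=[40, 0, 0, -0.04, 0, 0, 0, 40, 0, 0, -0.08, 0, 0, 0, 40, 0, 0, -0.105, 0, 0, 0, 40, 0, 0, -0.12, 0, 0, 0, 40, 0, 0, -0.12, 0, 0, 0, 5, 0, 0, -0.12, 0, 0, 0, 5, 0, 0, -0.12, 0, 0, 0, 5, 0, 0, -0.12, 0, 0, 0, 5, 0, 0, -0.12, 0, 0, 0, 5, 0, 0, -0.12, 0, 0, 0], squeeze=60)

```text
clock: 10.45
position: [0.4762, 0.1542, 0.0871]
ee_rot: [0.094, 0.996, 0.002, 0.001]
ft_force: [1.1, 6.0, 1.5]
grip_width: 0.176
grasp_force: 60.0
```

Request:
step_arm(commands=[5, 0.001, 0.003, 0, 0, 0, 0.05, 5, 0.001, 0.003, 0.0007, 0, 0, 0.1, 5, 0.001, 0.003, 0.0014, 0, 0, 0.15, 5, 0.001, 0.003, 0.0021, 0, 0, 0.2, 5, 0.001, 0.003, 0.0028, 0, 0, 0.25, 5, 0.001, 0.003, 0.0032, 0, 0, 0.2, 5, 0.001, 0.003, 0.0039, 0, 0, 0.15, 5, 0.001, 0.003, 0.0046, 0, 0, 0.1, 5, 0.001, 0.003, 0.0053, 0, 0, 0.05, 5, 0.001, 0.003, 0.006, 0, 0, 0])

```text
clock: 11.7
position: [0.476, 0.1547, 0.0897]
ee_rot: [0.096, 0.995, 0.001, 0.0]
ft_force: [2.0, 2.3, -4.9]
grip_width: 0.177
grasp_force: 58.9
```

Request:
step_arm(commands=[5, 0, 0, 0.0006, 0, 0, -0.05, 5, 0, 0, 0.0013, 0, 0, -0.1, 5, 0, 0, 0.002, 0, 0, -0.15, 5, 0, 0, 0.0027, 0, 0, -0.2, 5, 0, 0, 0.0034, 0, 0, -0.25, 5, 0, 0, 0.0036, 0, 0, -0.2, 5, 0, 0, 0.0043, 0, 0, -0.15, 5, 0, 0, 0.005, 0, 0, -0.1, 5, 0, 0, 0.0057, 0, 0, -0.05, 5, 0, 0, 0.0064, 0, 0, 0])

```text
clock: 12.95
position: [0.4758, 0.1546, 0.0934]
ee_rot: [0.092, 0.996, 0.001, 0.0]
ft_force: [1.8, 3.5, -4.9]
grip_width: 0.172
grasp_force: 59.3
```

Request:
step_arm(commands=[5, 0, 0, 0.0007, 0, 0, 0.05, 5, 0, 0, 0.0015, 0, 0, 0.1, 5, 0, 0, 0.0023, 0, 0, 0.15, 5, 0, 0, 0.0031, 0, 0, 0.2, 5, 0, 0, 0.0039, 0, 0, 0.25, 5, 0, 0, 0.0043, 0, 0, 0.2, 5, 0, 0, 0.0051, 0, 0, 0.15, 5, 0, 0, 0.0059, 0, 0, 0.1, 5, 0, 0, 0.0067, 0, 0, 0.05, 5, 0, 0, 0.0075, 0, 0, 0])

```text
clock: 14.2
position: [0.4758, 0.1546, 0.0979]
ee_rot: [0.096, 0.995, 0.0, 0.0]
ft_force: [0.7, 2.6, -5.3]
grip_width: 0.176
grasp_force: 59.0
```

Request:
step_arm(commands=[5, 0, 0, 0.0007, 0, 0, -0.05, 5, 0, 0, 0.0015, 0, 0, -0.1, 5, 0, 0, 0.0023, 0, 0, -0.15, 5, 0, 0, 0.0031, 0, 0, -0.2, 5, 0, 0, 0.0039, 0, 0, -0.25, 5, 0, 0, 0.0043, 0, 0, -0.2, 5, 0, 0, 0.0051, 0, 0, -0.15, 5, 0, 0, 0.0059, 0, 0, -0.1, 5, 0, 0, 0.0067, 0, 0, -0.05, 5, 0, 0, 0.0075, 0, 0, 0])

```text
clock: 15.45
position: [0.4758, 0.1544, 0.1023]
ee_rot: [0.092, 0.996, 0.001, 0.0]
ft_force: [2.0, 3.4, -6.4]
grip_width: 0.175
grasp_force: 59.3
```

Request:
step_arm(commands=[5, 0, 0, 0.0005, 0, 0, 0.05, 5, 0, 0, 0.0012, 0, 0, 0.1, 5, 0, 0, 0.002, 0, 0, 0.15, 5, 0, 0, 0.0028, 0, 0, 0.2, 5, 0, 0, 0.0036, 0, 0, 0.25, 5, 0, 0, 0.0039, 0, 0, 0.2, 5, 0, 0, 0.0046, 0, 0, 0.15, 5, 0, 0, 0.0054, 0, 0, 0.1, 5, 0, 0, 0.0062, 0, 0, 0.05, 5, 0, 0, 0.0069, 0, 0, 0])

```text
clock: 16.7
position: [0.4757, 0.1545, 0.1065]
ee_rot: [0.096, 0.995, 0.0, 0.0]
ft_force: [0.1, 1.7, -5.2]
grip_width: 0.176
grasp_force: 59.0
```

Request:
step_arm(commands=[5, 0, 0, 0.0005, 0, 0, -0.05, 5, 0, 0, 0.0012, 0, 0, -0.1, 5, 0, 0, 0.002, 0, 0, -0.15, 5, 0, 0, 0.0028, 0, 0, -0.2, 5, 0, 0, 0.0036, 0, 0, -0.25, 5, 0, 0, 0.0039, 0, 0, -0.2, 5, 0, 0, 0.0046, 0, 0, -0.15, 5, 0, 0, 0.0054, 0, 0, -0.1, 5, 0, 0, 0.0062, 0, 0, -0.05, 5, 0, 0, 0.0069, 0, 0, 0])

```text
clock: 17.95
position: [0.4757, 0.1544, 0.1106]
ee_rot: [0.092, 0.996, 0.001, 0.0]
ft_force: [2.0, 2.8, -5.3]
grip_width: 0.177
grasp_force: 59.3
```

Run:
```python
from h import *
o=get_obs();print(o['position'],o['ft_force']);print(stay()[:2])
cv2.imwrite("pics/s4.png",cv2.resize(camera("scene")[80:240,200:400,::-1],(750,600)))
```

```text
[0.47574094 0.15443239 0.11055897] [ 1.97009031  2.75617999 -5.34604431]
(np.float64(1.160990258898867), 105)
```

View pics/s4.png

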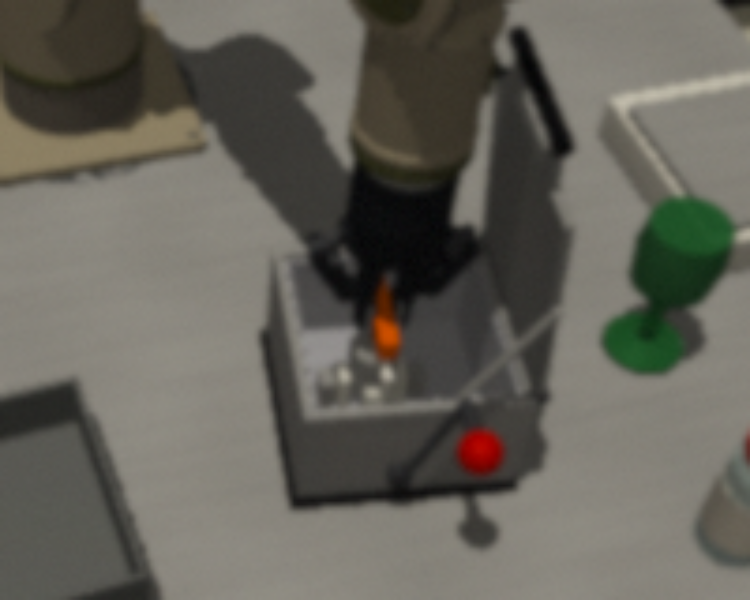

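The stirrer has risen and the pan is still seated: its rim is unchanged and the jaws are still down at (360,375). I'm continuing.

Request:
step_arm(commands=[5, 0, 0, 0.0006, 0, 0, 0.05, 5, 0, 0, 0.0014, 0, 0, 0.1, 5, 0, 0, 0.0022, 0, 0, 0.15, 5, 0, 0, 0.003, 0, 0, 0.2, 5, 0, 0, 0.0038, 0, 0, 0.25, 5, 0, 0, 0.0041, 0, 0, 0.2, 5, 0, 0, 0.0049, 0, 0, 0.15, 5, 0, 0, 0.0057, 0, 0, 0.1, 5, 0, 0, 0.0065, 0, 0, 0.05, 5, 0, 0, 0.0072, 0, 0, 0])

```text
clock: 19.3
position: [0.4757, 0.1543, 0.1148]
ee_rot: [0.098, 0.995, 0.0, 0.0]
ft_force: [1.5, 2.8, -5.3]
grip_width: 0.173
grasp_force: 59.0
```

Request:
step_arm(commands=[5, 0, 0, 0.0006, 0, 0, -0.05, 5, 0, 0, 0.0014, 0, 0, -0.1, 5, 0, 0, 0.0022, 0, 0, -0.15, 5, 0, 0, 0.003, 0, 0, -0.2, 5, 0, 0, 0.0038, 0, 0, -0.25, 5, 0, 0, 0.0041, 0, 0, -0.2, 5, 0, 0, 0.0049, 0, 0, -0.15, 5, 0, 0, 0.0057, 0, 0, -0.1, 5, 0, 0, 0.0065, 0, 0, -0.05, 5, 0, 0, 0.0072, 0, 0, 0])

```text
clock: 20.55
position: [0.4756, 0.1543, 0.1191]
ee_rot: [0.094, 0.996, 0.0, 0.0]
ft_force: [2.0, 2.8, -6.3]
grip_width: 0.173
grasp_force: 59.3
```

Request:
step_arm(commands=[5, 0, 0, 0.0006, 0, 0, 0.05, 5, 0, 0, 0.0014, 0, 0, 0.1, 5, 0, 0, 0.0022, 0, 0, 0.15, 5, 0, 0, 0.003, 0, 0, 0.2, 5, 0, 0, 0.0038, 0, 0, 0.25, 5, 0, 0, 0.0041, 0, 0, 0.2, 5, 0, 0, 0.0049, 0, 0, 0.15, 5, 0, 0, 0.0057, 0, 0, 0.1, 5, 0, 0, 0.0065, 0, 0, 0.05, 5, 0, 0, 0.0072, 0, 0, 0])

```text
clock: 21.8
position: [0.4757, 0.1535, 0.1236]
ee_rot: [0.099, 0.995, -0.0, 0.0]
ft_force: [0.2, 0.3, -2.7]
grip_width: 0.177
grasp_force: 59.3
```

Request:
step_arm(commands=[5, 0, 0, 0.0006, 0, 0, -0.05, 5, 0, 0, 0.0014, 0, 0, -0.1, 5, 0, 0, 0.0022, 0, 0, -0.15, 5, 0, 0, 0.003, 0, 0, -0.2, 5, 0, 0, 0.0038, 0, 0, -0.25, 5, 0, 0, 0.0041, 0, 0, -0.2, 5, 0, 0, 0.0049, 0, 0, -0.15, 5, 0, 0, 0.0057, 0, 0, -0.1, 5, 0, 0, 0.0065, 0, 0, -0.05, 5, 0, 0, 0.0072, 0, 0, 0])

```text
clock: 23.05
position: [0.4757, 0.1535, 0.1279]
ee_rot: [0.094, 0.996, -0.0, 0.0]
ft_force: [-0.1, 0.3, -3.2]
grip_width: 0.176
grasp_force: 59.5
```

The stirrer is free: the wrist force is just its weight, and it has risen 41 mm. I'm lifting it straight up, then carrying it over to the tub.

Request:
step_arm(commands=[5, 0, 0, 0.025, 0, 0, 0, 5, 0, 0, 0.055, 0, 0, 0, 5, 0, 0, 0.09, 0, 0, 0, 5, 0, 0, 0.125, 0, 0, 0, 5, 0, 0, 0.155, 0, 0, 0, 5, 0, 0, 0.17, 0, 0, 0, 5, 0.002, -0.02, 0.175, 0, 0, 0, 5, 0.01, -0.06, 0.175, 0, 0, 0, 5, 0.02, -0.12, 0.175, 0, 0, 0, 5, 0.03, -0.18, 0.175, 0, 0, 0])

```text
clock: 24.3
position: [0.4934, 0.0437, 0.2322]
ee_rot: [0.095, 0.995, -0.0, -0.0]
ft_force: [0.6, -0.4, -2.4]
grip_width: 0.176
grasp_force: 59.4
```

Request:
step_arm(commands=[5, 0.009, -0.06, 0, 0, 0, 0, 5, 0.018, -0.12, 0, 0, 0, 0, 5, 0.027, -0.18, 0, 0, 0, 0, 5, 0.036, -0.24, 0, 0, 0, 0, 5, 0.044, -0.3, 0, 0, 0, 0, 5, 0.049, -0.335, -0.01, 0, 0, 0.02, 5, 0.049, -0.35, -0.05, 0, 0, 0.04, 5, 0.049, -0.35, -0.1, 0, 0, 0.06, 5, 0.049, -0.35, -0.14, 0, 0, 0.08, 5, 0.049, -0.35, -0.16, 0, 0, 0.08])

```text
clock: 25.55
position: [0.5218, -0.1649, 0.1351]
ee_rot: [-0.03, 1.0, 0.0, -0.001]
ft_force: [0.1, -0.1, -1.3]
grip_width: 0.177
grasp_force: 59.3
```

Run:
```python
from h import *
o=get_obs();print(o['position'],o['ft_force']);print(stay()[:2])
cv2.imwrite("pics/t5.png",cv2.resize(camera("top")[120:240,120:360,::-1],(800,400)))
```

```text
[ 0.52176336 -0.16486548  0.1350976 ] [ 0.14671521 -0.0807926  -1.29269871]
(np.float64(1.160990258898867), 105)
```

View pics/t5.png

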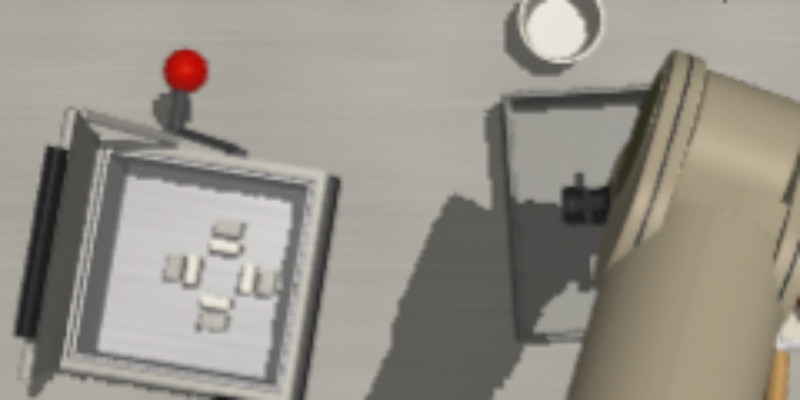

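The jaws are empty, the lid is up, and the hand is over the tub, near (600,205) in the crop. I'm lowering slowly.

Request:
step_arm(commands=[5, 0, 0, -0.03, 0, 0, 0, 5, 0, 0, -0.06, 0, 0, 0, 5, 0, 0, -0.08, 0, 0, 0, 5, 0, 0, -0.09, 0, 0, 0, 5, 0, 0, -0.096, 0, 0, 0, 5, 0, 0, -0.1, 0, 0, 0, 5, 0, 0, -0.103, 0, 0, 0, 5, 0, 0, -0.105, 0, 0, 0, 5, 0, 0, -0.107, 0, 0, 0, 5, 0, 0, -0.109, 0, 0, 0])

```text
clock: 26.9
position: [0.5231, -0.1642, 0.0713]
ee_rot: [-0.031, 1.0, 0.0, 0.0]
ft_force: [0.5, -0.5, -2.6]
grip_width: 0.176
grasp_force: 59.4
```

Request:
step_arm(commands=[5, 0, 0, -0.001, 0, 0, 0, 5, 0, 0, -0.002, 0, 0, 0, 5, 0, 0, -0.003, 0, 0, 0, 5, 0, 0, -0.004, 0, 0, 0, 5, 0, 0, -0.005, 0, 0, 0, 5, 0, 0, -0.006, 0, 0, 0, 5, 0, 0, -0.007, 0, 0, 0, 5, 0, 0, -0.007, 0, 0, 0, 5, 0, 0, -0.007, 0, 0, 0, 5, 0, 0, -0.007, 0, 0, 0])

```text
clock: 28.15
position: [0.5237, -0.1643, 0.069]
ee_rot: [-0.031, 1.0, 0.0, 0.001]
ft_force: [-7.7, 2.7, 20.6]
grip_width: 0.173
grasp_force: 62.8
```

Request:
step_arm(commands=[5, 0, 0, 0.003, 0, 0, 0, 5, 0, 0, 0.005, 0, 0, 0, 5, 0, 0, 0.005, 0, 0, 0, 15, 0, 0, 0.005, 0, 0, 0, 25, 0, 0, 0.005, 0, 0, 0, 40, 0, 0, 0.005, 0, 0, 0, 40, 0, 0, 0.005, 0, 0, 0, 40, 0, 0, 0.02, 0, 0, 0, 40, 0, 0, 0.05, 0, 0, 0, 40, 0, 0, 0.09, 0, 0, 0], squeeze=20)

```text
clock: 29.4
position: [0.5231, -0.1643, 0.1226]
ee_rot: [-0.031, 1.0, -0.0, 0.0]
ft_force: [0.2, -0.3, 1.6]
grip_width: 0.468
grasp_force: 0.0
```

Run:
```python
from h import *
o=get_obs();print(o['position'],R.from_quat(o['ee_rot']).as_matrix().round(3).tolist(),o['joint_pos'],o['ft_force']);print(stay())
q=(.4774,.1676,-.1596)
for a in(1.16,.9,.7,.5,.41):
    print(a,w(q,[(.146,-.01+.1*np.cos(a),.041+.1*np.sin(a))]).round(4))
cv2.imwrite("pics/s6.png",cv2.resize(camera("scene")[80:260,130:370,::-1],(800,600)))
```

```text
[ 0.52307666 -0.16431863  0.12256482] [[-0.998, -0.062, 0.0], [-0.062, 0.998, -0.0], [-0.0, -0.0, -1.0]] [-0.24326432  0.27224587  0.53829267  1.82418559 -0.15635127  1.0871454
  1.98496211] [ 0.20203481 -0.31647491  1.57866618]
(np.float64(1.1594657936992714), 106, array([-0.01041884,  0.0528522 ]), np.float64(0.029982923439918055), np.float64(0.13265896482722053))
1.16 [[0.6263 0.174  0.1327]]
0.9 [[0.6298 0.1959 0.1193]]
0.7 [[0.6321 0.21   0.1054]]
0.5 [[0.6339 0.2212 0.0889]]
0.41 [[0.6345 0.2251 0.0809]]
```

View pics/s6.png

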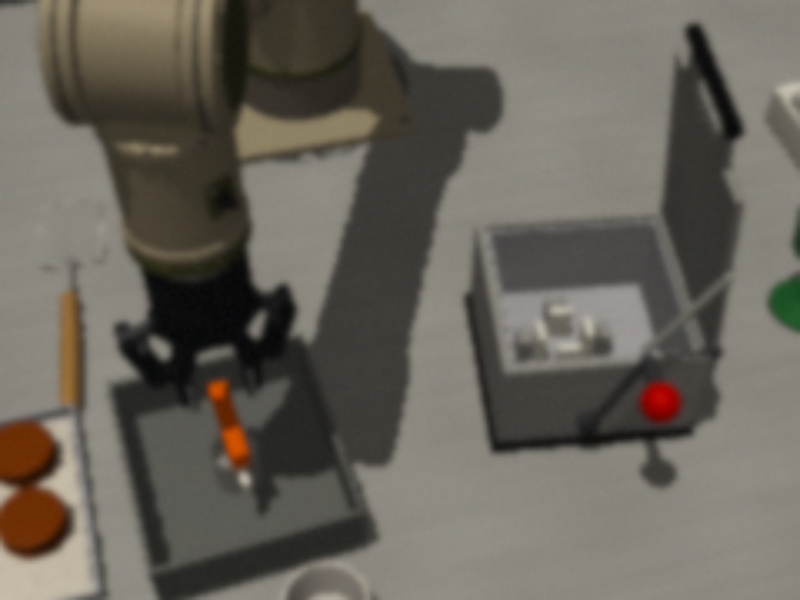

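The stirrer stands upright in the tub with its handle at (230,425). The stay is still locked. Next I'll work out the tilted knob push, with the fingers aimed towards +y and down so the arm stays clear of the falling lid.

Run:
```python
from h import *
q=(.4774,.1676,-.1596);o=get_obs();p=np.array(o['position'])
M0=R.from_quat(o['ee_rot']);Rw=R.from_euler('z',q[2])
down=R.from_matrix(np.array([[-1,0,0],[0,1,0],[0,0,-1.]]))
T=Rw*R.from_euler('x',45,degrees=True)*down
print('turn frac',((T*M0.inv()).as_rotvec()/np.pi).round(4))
d=np.array([0,.7071,-.7071])
def tgt(a,off): return w(q,np.array([.147,-.01+.1*np.cos(a),.041+.1*np.sin(a)])-off*d)[0]
pre=tgt(1.16,.065);print('pre',pre,(pre-p)/.6)
for a,off in((1.16,.03),(1.16,.018),(1.1,.017),(1.04,.017),(.98,.017),(.92,.017),(.86,.017),(.8,.017),(.74,.017),(.68,.017)):print(a,((tgt(a,off)-pre)/.6).round(4))
```

```text
turn frac [ 0.2505 -0.0106 -0.0663]
pre [0.61998462 0.12841442 0.17864181] [0.15849262 0.48875464 0.08981555]
1.16 [ 0.0066  0.0407 -0.0412]
1.16 [ 0.0088  0.0547 -0.0554]
1.1 [ 0.0104  0.0648 -0.0608]
1.04 [ 0.0118  0.0734 -0.0656]
0.98 [ 0.0132  0.0818 -0.071 ]
0.92 [ 0.0145  0.0898 -0.0768]
0.86 [ 0.0157  0.0975 -0.0831]
0.8 [ 0.0169  0.1048 -0.0898]
0.74 [ 0.018   0.1117 -0.097 ]
0.68 [ 0.019   0.1181 -0.1046]
```

Request:
step_arm(commands=[40, 0, 0, 0.06, 0, 0, 0, 20, 0, 0, 0.12, 0, 0, 0, 0, 0.01, 0.03, 0.16, 0.04, -0.002, -0.011, 0, 0.03, 0.08, 0.18, 0.09, -0.004, -0.024, 0, 0.05, 0.14, 0.18, 0.14, -0.006, -0.037, 0, 0.07, 0.2, 0.18, 0.19, -0.008, -0.05, 0, 0.09, 0.26, 0.18, 0.2505, -0.0106, -0.0663, 0, 0.11, 0.32, 0.18, 0.2505, -0.0106, -0.0663, 0, 0.13, 0.36, 0.18, 0.2505, -0.0106, -0.0663, 0, 0.13, 0.36, 0.18, 0.2505, -0.0106, -0.0663])

```text
clock: 30.75
position: [0.6015, 0.0548, 0.2297]
ee_rot: [0.07, 0.921, 0.382, 0.028]
ft_force: [0.0, -0.9, 0.6]
grip_width: 0.0
grasp_force: 0.0
```

Run:
```python
from h import *
o=get_obs();print(o['position'],R.from_quat(o['ee_rot']).as_matrix().round(2).tolist(),o['joint_pos'].round(2) if hasattr(o['joint_pos'],'round') else o['joint_pos'],o['ft_force']);print(stay())
print((np.array([.61998,.12841,.17864])-np.array(o['position']))/.6)
```

```text
[0.60148969 0.05475941 0.22974866] [[-0.99, 0.11, 0.1], [0.15, 0.7, 0.7], [0.0, 0.71, -0.71]] [-0.12  0.36  0.44  1.69 -0.94  1.41  2.03] [ 0.0155467  -0.85550747  0.64741854]
(np.float64(1.160990258898867), 105, array([-0.01921985,  0.09812498]), np.float64(0.029843146131899312), np.float64(0.13271981087154575))
[ 0.03081719  0.12275099 -0.08518111]
```

Request:
step_arm(commands=[0, 0.01, 0.04, -0.028, 0, 0, 0, 0, 0.02, 0.08, -0.056, 0, 0, 0, 0, 0.031, 0.1228, -0.085, 0, 0, 0, 0, 0.031, 0.1228, -0.085, 0, 0, 0, 0, 0.035, 0.145, -0.108, 0, 0, 0, 0, 0.038, 0.1635, -0.126, 0, 0, 0, 0, 0.038, 0.1635, -0.126, 0, 0, 0, 0, 0.038, 0.1635, -0.126, 0, 0, 0, 0, 0.038, 0.1635, -0.126, 0, 0, 0, 0, 0.038, 0.1635, -0.126, 0, 0, 0])

```text
clock: 32.05
position: [0.6241, 0.1495, 0.1538]
ee_rot: [0.073, 0.921, 0.382, 0.028]
ft_force: [0.0, -0.4, -0.2]
grip_width: 0.0
grasp_force: 0.0
```

Run:
```python
from h import *
o=get_obs();print(o['position'],o['ft_force'],o['clock']);print(stay())
print((np.array([.61998,.12841,.17864])-np.array(o['position']))/.6)
a=cv2.resize(camera("scene")[80:230,220:370,::-1],(400,400));b=cv2.resize(camera("top")[110:260,110:260,::-1],(400,400))
cv2.imwrite("pics/s7.png",np.hstack([a,b]))
```

```text
[0.62409954 0.14946607 0.15377509] [ 0.0245614  -0.41323227 -0.19817455] 32.05
(np.float64(1.1558214162979947), 102, array([-0.02990639,  0.14941569]), np.float64(0.030316697044497028), np.float64(0.13251264360416132))
[-0.00686591 -0.03509345  0.04144151]
```

View pics/s7.png

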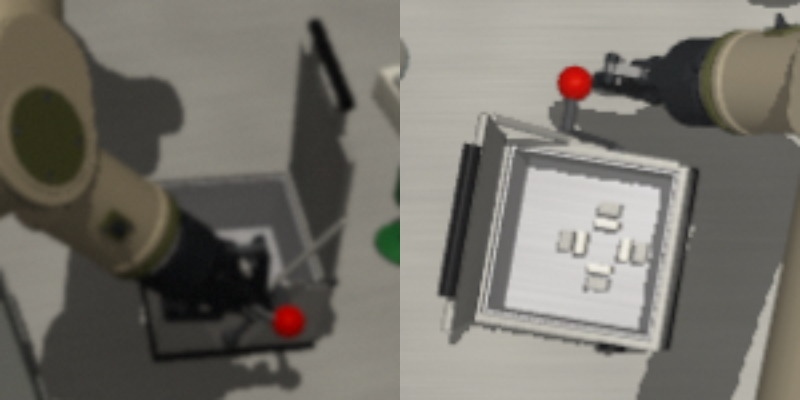

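The fingertip is just behind the knob, at left (288,320) and right (575,83) in the two crops. I'm pushing along the circle.

Request:
step_arm(commands=[0, 0.002, 0.019, -0.014, 0, 0, 0, 0, 0.0034, 0.0293, -0.0198, 0, 0, 0, 0, 0.005, 0.038, -0.0246, 0, 0, 0, 0, 0.0062, 0.0463, -0.03, 0, 0, 0, 0, 0.0075, 0.0543, -0.0358, 0, 0, 0, 0, 0.0087, 0.062, -0.0421, 0, 0, 0, 0, 0.01, 0.0693, -0.0488, 0, 0, 0, 0, 0.011, 0.0762, -0.056, 0, 0, 0, 0, 0.012, 0.0826, -0.0636, 0, 0, 0, 0, 0.012, 0.0826, -0.0636, 0, 0, 0])

```text
clock: 33.45
position: [0.631, 0.1997, 0.1149]
ee_rot: [0.072, 0.921, 0.382, 0.028]
ft_force: [-0.3, -0.5, -0.1]
grip_width: -0.002
grasp_force: 0.0
```

Run:
```python
from h import *
o=get_obs();print(o['position'],o['ft_force'],o['clock']);print(stay())
```

```text
[0.63096329 0.19969225 0.11490526] [-0.27421369 -0.50118256 -0.05621288] 33.45
(np.float64(0.6054200082296435), 71, array([-1.26105377,  1.1324359 ]), np.float64(0.07222631403391389), np.float64(0.09791074837318675))
```

Request:
step_arm(commands=[0, -0.004, -0.03, 0.026, 0, 0, 0, 0, -0.009, -0.06, 0.05, 0, 0, 0, 0, -0.014, -0.09, 0.08, 0, 0, 0, 0, -0.018, -0.12, 0.11, 0, 0, 0, 0, -0.02, -0.15, 0.14, 0, 0, 0, 0, -0.02, -0.18, 0.17, 0, 0, 0, 0, -0.02, -0.22, 0.19, 0, 0, 0, 0, -0.02, -0.26, 0.2, 0, 0, 0, 0, -0.02, -0.3, 0.2, 0, 0, 0, 0, -0.02, -0.3, 0.2, 0, 0, 0])

```text
clock: 34.75
position: [0.6191, 0.0159, 0.2352]
ee_rot: [0.075, 0.921, 0.381, 0.029]
ft_force: [-0.2, 0.9, 0.1]
grip_width: 0.003
grasp_force: 0.0
```

Request:
step_arm(commands=[0, 0, 0, 0, 0, 0, 0, 0, 0, 0, 0, 0, 0, 0, 0, 0, 0, 0, 0, 0, 0, 0, 0, 0, 0, 0, 0, 0, 0, 0, 0, 0, 0, 0, 0, 0, 0, 0, 0, 0, 0, 0, 0, 0, 0, 0, 0, 0, 0, 0, 0, 0, 0, 0, 0, 0, 0, 0, 0, 0, 0, 0, 0, 0, 0, 0, 0, 0, 0, 0])

```text
clock: 36.0
position: [0.6191, 0.0194, 0.2353]
ee_rot: [0.073, 0.921, 0.382, 0.028]
ft_force: [-0.3, 0.4, -0.9]
grip_width: -0.005
grasp_force: 0.0
```

Request:
step_arm(commands=[0, 0, 0, 0, 0, 0, 0, 0, 0, 0, 0, 0, 0, 0, 0, 0, 0, 0, 0, 0, 0, 0, 0, 0, 0, 0, 0, 0, 0, 0, 0, 0, 0, 0, 0, 0, 0, 0, 0, 0, 0, 0, 0, 0, 0, 0, 0, 0, 0, 0, 0, 0, 0, 0, 0, 0, 0, 0, 0, 0, 0, 0, 0, 0, 0, 0, 0, 0, 0, 0])

```text
clock: 37.25
position: [0.6191, 0.0195, 0.2353]
ee_rot: [0.073, 0.921, 0.382, 0.028]
ft_force: [0.5, 0.0, -0.2]
grip_width: -0.005
grasp_force: 0.0
```

Run:
```python
from h import *
o=get_obs();print(o['position'],o['ft_force'],o['clock']);print(stay())
cv2.imwrite("pics/s8.png",cv2.resize(camera("scene")[:,:,::-1],(800,600)))
```

```text
[0.619082   0.01945029 0.23531625] [ 0.47990434  0.01593923 -0.22088955] 37.25
(np.float64(0.3915747544616293), 86, array([-0.86845521,  0.30791561]), np.float64(0.08243092098834118), np.float64(0.07916444477844573))
```

View pics/s8.png

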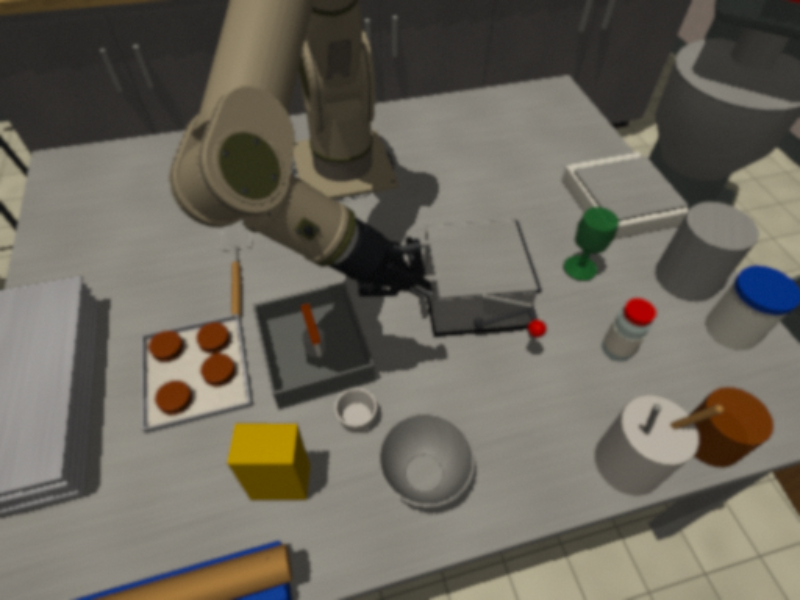

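The lid is fully shut with the knob back at its starting pixel (537,328). The stirrer is in the tub, the arm touches nothing, and everything else is where it was.

```bash
python3 -c "
from workcell import *
print(hand_in())"
```

```text
the job is handed in; nothing more can be done
None
```

The job is done and handed in at about 37 s of the 72 s limit: the lid was raised and locked, the stirrer was twisted loose with no sign of the pan lifting and now stands in the grey tub, and the stay was broken and the lid sank fully shut. The stirrer met the tub floor with about 20 N of force, firmer than intended.

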